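# Sort and fit pump mounts by feel

### The arm

A 7-joint arm with a two-finger parallel gripper is mounted at the origin on the work surface. World frame = base frame: x ahead of the robot, y to its left, z up, the work surface at z = 0. Lengths are in m, angles in rad, forces in N, time in s.
With the tool pointing down it reaches from about 0.425 to 0.95 m from the base axis. Payload 16.7 kg.
Tool frame: the origin (TCP) lies at the very end of the fingers, on their centre line; the grasp point (between the pads) lies 19 mm behind it (r.tcp_to_grasp is the distance from the TCP to the grasp point, in m); z points along the fingers, y is the line along which they close (so a half turn about z gives the same grasp; the last joint's range is limited). The gripper opens to 94 mm and grips with 3 to 60 N. Pads are 16 mm wide; open, the fingers measure 119 mm over their backs; the gripper's body (75 mm by 177 mm) begins 78 mm behind the grasp point.
Start: joints at [1.034, 0.426, 0.074, 1.606, -0.034, 1.111, -0.067], TCP at [0.255, -0.625, 0.205] pointing down, gripper open.
Joint ranges: [-2.85, 2.85], [-0.5, 2.14], [-1.23, 1.37], [0.21, 2.46], [-1.02, 4.16], [0.16, 2.05], [-2.73, 2.73]. Speed limits (rad/s): [1.89, 1.89, 2.39, 2.39, 3.01, 3.01, 3.01].

### API

Orientations are given as a rotation vector (axis times angle).
In Python, from plant import r, eyes, order gives the robot as it stands. The module is installed in compiled form; this text tells all that it offers.
- The arm moves only by the shell command python3 -m jog 'ROWS' [OPENING] [FORCE]. ROWS is JSON, a list of rows, each a list of 4 numbers: the shift along the tool's x, y, z in units of 40 mm (1.0 is 40 mm), then the turn about the tool's z in units of 6 degrees (1.0 is 6 degrees). A call has 1 to 5 rows; each row shifts and turns the commanded pose from where the row before left it, along the tool's axes as they then stand; what a row does not reach is not made up. A row lasts 1/12 s, in which the tool goes at most 41.7 mm and 7.16 degrees, less where a joint would pass 70% of its speed; a pose out of reach is approached as far as the arm can. A call is refused whole if a number of a shift passes 1 or a number of a turn 1, either way. A call with a gripper value outside its range is refused whole. OPENING is the opening, from 0 (shut) to 1 (fully open), set as the call begins (- or left out, the last holds). The fingers move at their own pace and stop on an object; FORCE is the grip in N (left out, the last holds). Time passes only in rows, so rows that do not move let the fingers close. It gives the time, the measured TCP pose, the force and the opening at its end, in the units of the state.
- r.sense(): the state, without advancing time (a new reading comes with each control period).
- eyes.capture(name): name is "scene" or "top" or "wrist"; returns (picture, depth): 400x640x3 uint8, red, green, blue; 400x640 float32, m along the optical axis (not along the pixel's ray), 0 where there is no reading.
- eyes.camera_model(name): a dict with "fx", "fy", "cx", "cy" (pixels), "k1" (the pictures are not rectified: a ray, as slopes to the right and down, at radius r is drawn at 1 + k1 r^2 times it, then the intrinsics apply), "rvec" (rotation vector, rad) and "tvec" (3), from world to camera coordinates, as OpenCV has them; the wrist camera has in their place "T_tool_cam" (4x4, takes a point from camera to tool coordinates, whose origin is the TCP and whose axes are the flange's). Camera axes: x right, y down, z forward; pixel columns grow to the right and rows downward; lengths in m; the calibration is good to about 2 mm. A picture is of the moment at which its call begins: read the wrist's pose just before it. camera_model takes no time and is no camera call.
- order.finish_job(): hands the job in, once; it reports no verdict.
The state is a dict: "clock": time; "qpos": joint angles; "dq": joint speeds; "joint_efforts": joint torques, N m; "eef_pos": TCP position; "eef_rot": TCP orientation; "wrist_force": force on the tool from outside, world axes, zero at the start; "ft_torque": the same for the moment, N m; "grip_width": opening from 0.0 (shut) to 1.0 (fully open).
Only numpy, scipy, OpenCV 4.12 (cv2) and the standard library are available. Lean on these libraries where they do the work, as an engineer would, in place of code of your own. Each camera call takes 0.05 s, during which the arm holds its last target. There are 200 camera calls.

### The job

Of these three look-alike pump mounts two are soft and one is firm: squeeze them across their steel cheeks, never harder than 25 N on a finger, to feel which is which. Keeping them squeezed, fit the two soft ones fully home in the two narrow slots of the blue pump bracket, and stand the firm one fully home in the wide pocket of the yellow holder, all upright. Let go of everything, and leave the spanner, the flange and the orange clamp ring where they are.

Things in the scene. Friction and masses are not known exactly. Their poses are not given: they have to be found in the camera images.
- mount_a: vibration mount, one of three look-alikes: black rubber block between two steel cheek plates. 44 mm over the cheeks (own y), 36 mm along own x, 60 mm tall, 0.13-0.2 kg. Origin: centre of the underside at rest, z up. Cheeks 5 mm thick. Squeezed along y only the +y cheek springs in, and back: soft ones by over 1 mm per newton, to a stop at 8 mm; the firm one 1 mm at most. Along x nothing gives.
- mount_b: vibration mount, one of three look-alikes: black rubber block between two steel cheek plates. 44 mm over the cheeks (own y), 36 mm along own x, 60 mm tall, 0.13-0.2 kg. Origin: centre of the underside at rest, z up. Cheeks 5 mm thick. Squeezed along y only the +y cheek springs in, and back: soft ones by over 1 mm per newton, to a stop at 8 mm; the firm one 1 mm at most. Along x nothing gives.
- mount_c: vibration mount, one of three look-alikes: black rubber block between two steel cheek plates. 44 mm over the cheeks (own y), 36 mm along own x, 60 mm tall, 0.13-0.2 kg. Origin: centre of the underside at rest, z up. Cheeks 5 mm thick. Squeezed along y only the +y cheek springs in, and back: soft ones by over 1 mm per newton, to a stop at 8 mm; the firm one 1 mm at most. Along x nothing gives.
- bracket: the blue pump bracket, a fixed block 160 mm along its x, 84 mm along its y, 20 mm high, with two narrow square slots 80 mm apart along its x. Origin: centre of its underside, on the bench; z up
- bracket_hole0 (a point): centre of the mouth of the -x end slot of the bracket, 20 mm above the bench; axes as the bracket's. The slot is 40 mm square and 15 mm deep, with a 2 mm bevel: too narrow for a mount at rest, but a soft one squeezed to its stop (36 mm) enters with 2 mm of play each side, cheeks facing along the bracket's y; it then stands 5 mm above the bench and wedges when let go
- bracket_hole1 (a point): centre of the mouth of the +x end slot of the bracket, 20 mm above the bench; axes as the bracket's. The slot is 40 mm square and 15 mm deep, with a 2 mm bevel: too narrow for a mount at rest, but a soft one squeezed to its stop (36 mm) enters with 2 mm of play each side, cheeks facing along the bracket's y; it then stands 5 mm above the bench and wedges when let go
- holder: the yellow holder for the firm mount, a fixed block 90 mm square, 20 mm high, with one wide pocket in its middle. Origin: centre of its underside, on the bench; z up
- holder_hole0 (a point): centre of the mouth of the holder's pocket, 20 mm above the bench; axes as the holder's. The pocket is 40 mm along the holder's x, 48 mm along its y, 15 mm deep, with a 2 mm bevel: a mount enters with its cheeks facing along the holder's y (either way round) with 2 mm of play each side, and then stands 5 mm above the bench
- spanner: a small steel spanner, 130 mm long, lying flat on the bench; to be left alone. Origin: underside, near its middle; x along it
- flange: an aluminium vacuum flange stub, 52 mm across its foot, 40 mm tall, standing on the bench; to be left alone. Origin: centre of its underside
- clamp: an orange clamp ring, 48 mm across, 14 mm tall, lying flat on the bench; to be left alone. Origin: centre of its underside
Not all that is in view belongs to the job. Of the things shaped like the holder, the yellow one is meant. Leave any pink look-alike of the mount_b alone.

How it is judged:
By the outcome, as a careful person would: the job done as asked, in the order asked, and still so for the second after the job is handed in, with the robot touching nothing.
It also fails if it takes over 72 s, if anything falls off the work surface, if the arm or the gripper's body presses on something with over 40 N, if the wrist force passes 120 N, or if a joint passes its speed limit or range.

## Working session

There is one attempt and no reset: what is moved stays moved. The work goes in short steps, Python scripts to look and compute and a shell command to move; the robot and the scene stay as the last step left them, time stands still between calls to the robot, and variables do not carry over. Pictures are saved under pics/ and viewed, on a budget of 10 in all, crops included, one or two more only if the job needs it, and the job is handed in when it is done.

```bash
mkdir -p pics
cat > h.py <<'E'
import numpy as np, cv2
from plant import r, eyes, order
from scipy.spatial.transform import Rotation as R
def cap(name, fn=None):
    s=r.sense(); im,d=eyes.capture(name)
    if fn: cv2.imwrite('pics/'+fn, im[:,:,::-1])
    return s,im,d
def cam2world(name,s):
    m=eyes.camera_model(name)
    if name=='wrist':
        T=np.eye(4);T[:3,:3]=R.from_rotvec(s['eef_rot']).as_matrix();T[:3,3]=s['eef_pos']
        return m,T@np.array(m['T_tool_cam'])
    T=np.eye(4);T[:3,:3]=R.from_rotvec(np.ravel(m['rvec'])).as_matrix();T[:3,3]=np.ravel(m['tvec'])
    return m,np.linalg.inv(T)
def cloud(name,s,d):
    m,T=cam2world(name,s)
    K=np.array([[m['fx'],0,m['cx']],[0,m['fy'],m['cy']],[0,0,1.]])
    h,w=d.shape; u,v=np.meshgrid(np.arange(w),np.arange(h))
    p=cv2.undistortPoints(np.stack([u.ravel(),v.ravel()],1).astype(np.float64)[:,None],K,np.array([m['k1'],0,0,0.]))[:,0]
    z=d.ravel(); P=np.stack([p[:,0]*z,p[:,1]*z,z],1)@T[:3,:3].T+T[:3,3]
    return P.reshape(h,w,3)
E
python3 - <<'E'
from h import *
s,im,d=cap('top','top1.png'); P=cloud('top',s,d); np.savez('top1.npz',im=im,P=P,d=d)
s,im2,d2=cap('scene','scene1.png')
print(r.sense()); print(eyes.camera_model('top')); print(eyes.camera_model('wrist'))
E
```

```text
{'clock': 0.1, 'qpos': array([ 1.03452261,  0.42668341,  0.07386197,  1.60651884, -0.03410924,
        1.11082015, -0.06712153]), 'dq': array([ 1.14523189e-04, -2.37929719e-03,  8.72350937e-04,  1.29297943e-05,
        4.15829556e-04, -2.01641102e-03,  2.34735181e-03]), 'joint_efforts': array([ 8.27271317e-03, -9.37476468e+01,  3.67755711e+00, -4.55042052e+01,
       -4.84186749e-02,  1.67582394e-02,  8.17541081e-05]), 'eef_pos': array([ 0.2544354 , -0.62478555,  0.20484727]), 'eef_rot': array([-3.08193999e+00, -6.03445942e-01,  4.73061348e-04]), 'wrist_force': array([ 0.84217172,  0.76123315, -0.05337745]), 'ft_torque': array([-0.0152589 ,  0.01965461,  0.01839876]), 'grip_width': 1.002213606374342}
{'fx': 377.8542726665246, 'fy': 377.8542726665246, 'cx': 325.5408755190046, 'cy': 201.9840842340854, 'k1': -0.03548393484494193, 'rvec': array([ 2.16864597, -2.02977698,  0.22048959]), 'tvec': array([0.02504458, 0.54173155, 0.72972329])}
{'fx': 276.209081343684, 'fy': 276.209081343684, 'cx': 319.57756749776854, 'cy': 201.25733727129096, 'k1': -0.04296924934299414, 'T_tool_cam': array([[-5.09459468e-04, -9.73526557e-01, -2.28573364e-01,
         6.58150462e-02],
       [ 9.99999867e-01, -4.77913569e-04, -1.93363952e-04,
        -4.26782811e-04],
       [ 7.90066308e-05, -2.28573432e-01,  9.73526671e-01,
        -1.78437985e-01],
       [ 0.00000000e+00,  0.00000000e+00,  0.00000000e+00,
         1.00000000e+00]])}
```

View pics/top1.png

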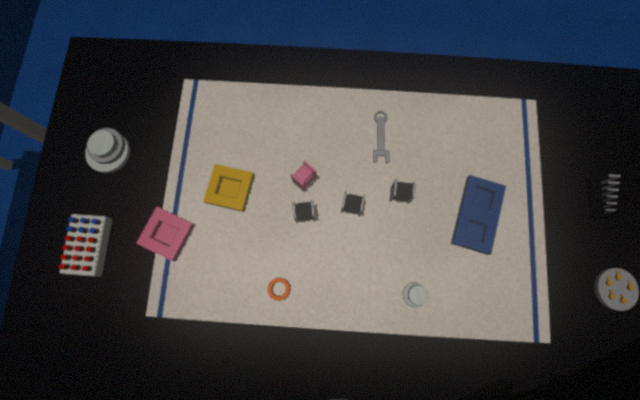

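View pics/scene1.png

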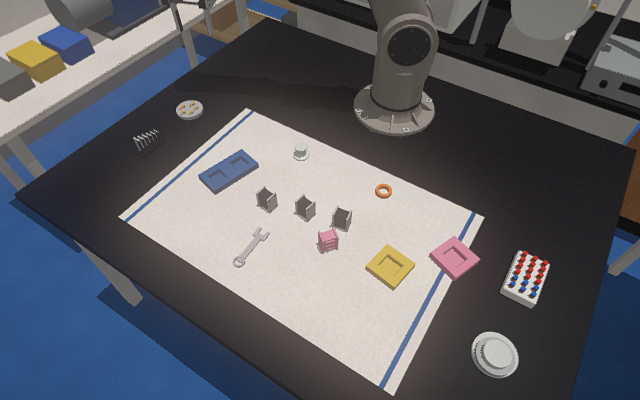

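The top view shows the holder at (229,187), the bracket at (480,214), the mounts at (305,211), (353,203) and (403,190), and the pink decoy at (304,175). The scene view agrees with it. Next I'll measure them.

Run:
```python
from h import *
z=np.load('top1.npz'); P=z['P']; im=z['im'].astype(int)
for nm,(u,v) in dict(holder=(229,187),bracket=(480,214),A=(305,211),B=(353,203),C=(403,190),pink=(304,175),spanner=(381,140),flange=(415,294),clamp=(279,289),bench=(340,260)).items():
    if nm=='bench': print('bench',P[v,u]);continue
    rad=60 if nm in('bracket','holder') else 22
    sub=P[v-rad:v+rad,u-rad:u+rad].reshape(-1,3); c=im[v-rad:v+rad,u-rad:u+rad].reshape(-1,3)
    if nm=='holder': m=(c[:,0]>1.8*c[:,2])&(abs(sub[:,2]-.02)<.012)
    elif nm=='bracket': m=(c[:,2]>1.4*c[:,0])&(abs(sub[:,2]-.02)<.012)
    elif nm in'ABC': m=(sub[:,2]>.045)
    elif nm=='pink': m=(sub[:,2]>.03)&(c[:,0]>1.4*c[:,1])
    else: m=sub[:,2]>.008
    q=sub[m]; 
    if nm!='spanner' and nm!='pink':pass
    rc=cv2.minAreaRect((q[:,:2]*1000).astype(np.float32))
    print(nm,m.sum(),'med z',np.median(q[:,2]).round(4),'rect',np.round(rc[0],1),np.round(rc[1],1),round(rc[2],1))
s=r.sense();print(R.from_rotvec(s['eef_rot']).as_matrix().round(3))
```

```text
holder 1277 med z 0.0193 rect [569.5 281.1] [90.7 89.2] 80.7
bracket 2022 med z 0.0198 rect [ 544.5 -276.6] [ 83.3 158.9] 76.6
A 340 med z 0.0561 rect [451.3  90.1] [184.3  45.5] 13.5
B 332 med z 0.0561 rect [464.2  13.7] [ 43.8 200.9] 83.1
C 330 med z 0.0556 rect [477.4 -45.2] [ 51.9 282.5] 60.7
pink 331 med z 0.0556 rect [600.2 113.1] [33.1 43.2] 51.5
spanner 83 med z 0.0087 rect [559.2 -25.4] [ 57.  406.4] 77.5
flange 400 med z 0.0395 rect [374.6 -58.3] [205.1  46.9] 81.3
clamp 266 med z 0.0139 rect [351.6 111.2] [124.4  46.4] 83.0
bench [ 0.42514007  0.02180877 -0.00104063]
[[ 0.926  0.377 -0.001]
 [ 0.377 -0.926  0.001]
 [-0.    -0.001 -1.   ]]
```

```bash
python3 - <<'E'
from h import *
z=np.load('top1.npz'); P=z['P']; im=z['im'].astype(int)
for nm,(u,v) in dict(A=(305,211),B=(353,203),C=(403,190),pink=(304,175),flange=(415,294)).items():
    rad=20
    sub=P[v-rad:v+rad,u-rad:u+rad].reshape(-1,3); c=im[v-rad:v+rad,u-rad:u+rad].reshape(-1,3)
    ispink=(c[:,0]>1.4*c[:,1])
    m=(sub[:,2]<.075)&(sub[:,2]>(.03 if nm=='flange' else .048))&(ispink==(nm=='pink'))
    q=sub[m]; g=c[m].mean(1); ctr=np.median(q[:,:2],0); k=np.linalg.norm(q[:,:2]-ctr,axis=1)<.032; q=q[k];g=g[k]
    rc=cv2.minAreaRect((q[:,:2]*1000).astype(np.float32))
    b=q[g>(g.min()+g.max())/2]; d=b[:,:2]-b[:,:2].mean(0); w,V=np.linalg.eigh(d.T@d/len(d))
    print(nm,len(q),'z',np.percentile(q[:,2],[5,50,95]).round(4),np.round(rc[0],1),np.round(rc[1],1),round(rc[2],1),'bright',len(b),b.mean(0).round(4),np.sqrt(w).round(4),np.degrees(np.arctan2(V[1,1],V[0,1])).round(1))
E
python3 -c "
import cv2
i=cv2.imread('pics/top1.png')[145:265,270:430];cv2.imwrite('pics/crop1.png',cv2.resize(i,None,fx=5,fy=5,interpolation=cv2.INTER_CUBIC))"
```

```text
A 321 z [0.0502 0.0562 0.061 ] [522.6 107. ] [35.6 44.3] 9.8 bright 84 [0.5245 0.1089 0.0591] [0.0109 0.0191] 101.9
B 315 z [0.0507 0.0562 0.0607] [546.5   3.7] [43.8 35.5] 82.3 bright 81 [0.5482 0.0042 0.0591] [0.0108 0.019 ] 84.9
C 306 z [0.0494 0.0556 0.0603] [ 580.2 -103.3] [44.9 33.4] 86.2 bright 72 [ 0.5814 -0.104   0.0588] [0.0099 0.0198] 86.4
pink 285 z [0.0502 0.0561 0.0608] [600.2 113.1] [33.1 43.2] 51.5 bright 228 [0.5999 0.1135 0.0567] [0.008  0.0124] 140.2
flange 314 z [0.0373 0.04   0.042 ] [ 362.8 -140.7] [38.1 40. ] 3.6 bright 288 [ 0.3623 -0.1411  0.04  ] [0.0096 0.0097] -146.7
```

View pics/crop1.png

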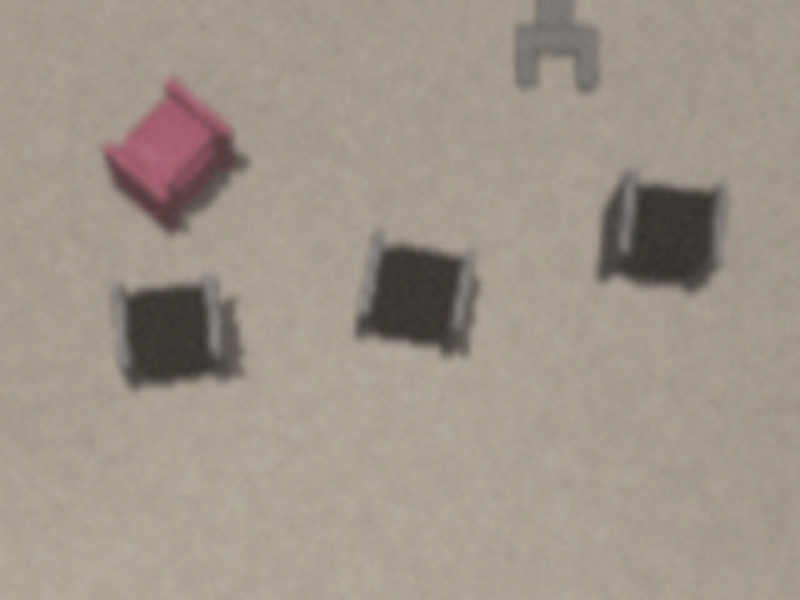

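The crop shows the cheeks at the left and right of each mount, so the closing line runs close to world y. The axes are about 100° for A, 83° for B and 86° for C. I'll move toward the bracket and mount C.

```bash
cat > go.py <<'E'
import sys
from h import *
# go.py x y z [line_deg]: units of shift in present tool axes, turn units so that tool y lies along line_deg (mod 180)
a=list(map(float,sys.argv[1:])); s=r.sense(); M=R.from_rotvec(s['eef_rot']).as_matrix()
v=M.T@(np.array(a[:3])-s['eef_pos'])/.04
yl=np.degrees(np.arctan2(M[1,1],M[0,1]))
t=0
if len(a)>3: t=-((a[3]-yl+90)%180-90)/6
c,q=np.cos(np.radians(t*6)),np.sin(np.radians(t*6))
print('t',s['clock'],'pos',s['eef_pos'].round(4),'yline',yl.round(2),'grip',round(s['grip_width']*94,1),'F',s['wrist_force'].round(1))
print('shift units now',v.round(2),'norm',np.linalg.norm(v).round(2),'turn',round(t,2),'shift units after turn',[round(c*v[0]+q*v[1],2),round(-q*v[0]+c*v[1],2),round(v[2],2)])
E
J="python3 -m jog"
$J '[[0.8,-0.51,0,0],[0.8,-0.51,0,0],[0.8,-0.51,0,0],[0.8,-0.51,0,0],[0.8,-0.51,0,0]]' 1 20
$J '[[0.8,-0.51,0,0],[0.8,-0.51,0,0],[0.8,-0.51,0,0],[0.8,-0.51,0,0],[0.8,-0.51,0,0]]' >/dev/null
$J '[[0.8,-0.51,0,0],[0.8,-0.51,0,0],[0.8,-0.51,0,0],[0.8,-0.51,0,0],[0,0,0,1]]' >/dev/null
$J '[[0,0,0,1],[0,0,0,1],[0,0,0,1],[0,0,0,0.3],[0,0,0,0]]'
python3 go.py 0.58 -0.104 0.2 86
python3 - <<'E'
from h import *
s,im,d=cap('wrist','w1.png'); np.savez('w1.npz',im=im,P=cloud('wrist',s,d))
E
```

```text
clock: 0.52
eef_pos: [0.3648, -0.4686, 0.2052]
eef_rot: [-3.083, -0.603, 0.0]
wrist_force: [0.7, -1.1, 0.6]
grip_width: 1.001
clock: 1.77
eef_pos: [0.5616, -0.1915, 0.2052]
eef_rot: [-3.14, 0.102, 0.001]
wrist_force: [0.2, 0.2, -0.1]
grip_width: 1.001
t 1.7667 pos [ 0.5616 -0.1915  0.2052] yline -93.73 grip 94.1 F [ 0.2  0.2 -0.1]
shift units now [ 0.32 -2.21  0.13] norm 2.24 turn 0.04 shift units after turn [np.float64(0.31), np.float64(-2.21), np.float64(0.13)]
```

View pics/w1.png

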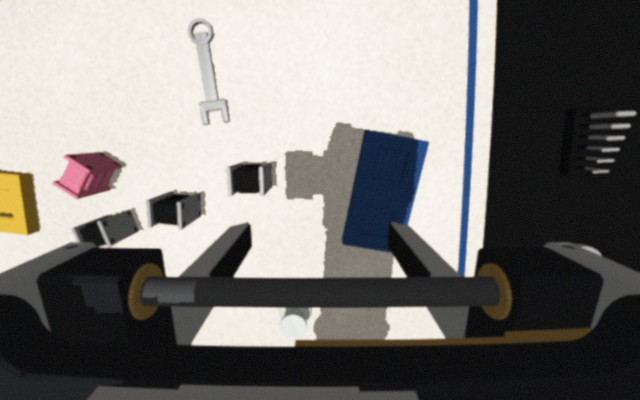

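The wrist view shows C at (250,178), the bracket at (385,190) with both slots faint, and B and A to the left. I'll fit these from depth.

```bash
cat > fit.py <<'E'
from h import *
def mount(P,im,xy,zoff=0,zmin=.048):
    q=P.reshape(-1,3); c=im.reshape(-1,3).astype(int)
    m=(np.linalg.norm(q[:,:2]-xy,axis=1)<.036)&(q[:,2]>zmin)&(q[:,2]<.08)&~(c[:,0]>1.4*c[:,1])
    q=q[m]
    rc=cv2.minAreaRect((q[:,:2]*1000).astype(np.float32)); print('mount',m.sum(),np.percentile(q[:,2],[5,50,95]).round(4),np.round(rc,1) if 0 else [np.round(x,1) for x in rc])
def floor(P,xy,rad=.034,lo=-.002,hi=.012):
    q=P.reshape(-1,3); m=(np.linalg.norm(q[:,:2]-xy,axis=1)<rad)&(q[:,2]>lo)&(q[:,2]<hi)
    q=q[m]
    if len(q)<10: print('floor few',len(q)); return
    rc=cv2.minAreaRect((q[:,:2]*1000).astype(np.float32)); print('floor',m.sum(),np.median(q[:,2]).round(4),[np.round(x,1) for x in rc])
def block(P,im,xy,rad,blue):
    q=P.reshape(-1,3); c=im.reshape(-1,3).astype(int)
    col=(c[:,2]>1.4*c[:,0]) if blue else (c[:,0]>1.8*c[:,2])
    m=(np.linalg.norm(q[:,:2]-xy,axis=1)<rad)&(abs(q[:,2]-.02)<.006)&col
    q=q[m]; rc=cv2.minAreaRect((q[:,:2]*1000).astype(np.float32)); print('block',m.sum(),np.median(q[:,2]).round(4),[np.round(x,1) for x in rc])
E
python3 - <<'E'
from fit import *
for f in('top1.npz','w1.npz'):
    z=np.load(f);P=z['P'];im=z['im'];print(f)
    for xy in((.523,.107),(.5465,.0037),(.5802,-.1033)): mount(P,im,np.array(xy))
    c=np.array((.5445,-.2766)); u=np.array([np.cos(np.radians(-13.4)),np.sin(np.radians(-13.4))])
    block(P,im,c,.1,True); 
    for k in(-1,1): print(c+u*.04*k); floor(P,c+u*.04*k)
    block(P,im,np.array((.5695,.281)),.07,False); floor(P,np.array((.5695,.281)))
E
```

```text
top1.npz
mount 321 [0.0502 0.0562 0.061 ] [array([522.6, 107. ]), array([35.6, 44.3]), np.float64(9.8)]
mount 315 [0.0507 0.0562 0.0607] [array([546.5,   3.7]), array([43.8, 35.5]), np.float64(82.3)]
mount 306 [0.0494 0.0556 0.0603] [array([ 580.2, -103.3]), array([44.9, 33.4]), np.float64(86.2)]
block 1993 0.0198 [array([ 544.5, -276.6]), array([ 83.3, 158.9]), np.float64(76.6)]
[ 0.50558896 -0.26733008]
floor 309 0.0053 [array([ 508.1, -270.8]), array([38.1, 38.1]), np.float64(74.9)]
[ 0.58341104 -0.28586992]
floor 270 0.0049 [array([ 586. , -290.4]), array([38.5, 35. ]), np.float64(76.1)]
block 1205 0.0194 [array([569.5, 281. ]), array([90.7, 89.2]), np.float64(80.9)]
floor 339 0.0045 [array([570., 284.]), array([45.3, 38.5]), np.float64(80.6)]
w1.npz
mount 784 [0.0497 0.0553 0.0595] [array([522.9, 107.2]), array([36.5, 46.9]), np.float64(11.0)]
mount 963 [0.0497 0.0554 0.0597] [array([547. ,   3.1]), array([46. , 35.1]), np.float64(82.1)]
mount 1004 [0.0499 0.0553 0.0597] [array([ 581.1, -103.3]), array([43.7, 36. ]), np.float64(86.6)]
block 4943 0.0192 [array([ 545.1, -276.8]), array([ 83.2, 157.9]), np.float64(76.1)]
[ 0.50558896 -0.26733008]
floor 720 0.0044 [array([ 504.3, -269.1]), array([38.2, 38.9]), np.float64(75.9)]
[ 0.58341104 -0.28586992]
floor 864 0.0043 [array([ 583.3, -288.5]), array([39. , 40.4]), np.float64(76.2)]
block 1286 0.019 [array([567.3, 258.5]), array([48.4, 90.4]), np.float64(80.7)]
floor 275 0.0043 [array([567.9, 284.6]), array([27.5, 37.2]), np.float64(86.5)]
```

```bash
J="python3 -m jog"
python3 go.py 0.5807 -0.1033 0.028 86.4
$J '[[0.11,-0.74,0.2,0],[0.11,-0.74,0.2,0],[0.11,-0.74,0.2,0],[0,0,0.9,0],[0,0,0.9,0]]' >/dev/null
$J '[[0,0,0.9,0],[0,0,0.7,0],[0,0,0.4,0],[0,0,0,0],[0,0,0,0]]' >/dev/null
python3 go.py 0.5807 -0.1033 0.028 86.4
```

```text
t 1.8167 pos [ 0.5616 -0.1915  0.2052] yline -93.58 grip 93.8 F [-0.1 -0.2 -0. ]
shift units now [ 0.34 -2.23  4.43] norm 4.97 turn 0.0 shift units after turn [np.float64(0.34), np.float64(-2.23), np.float64(4.43)]
t 2.65 pos [ 0.5802 -0.1038  0.0291] yline -93.57 grip 93.9 F [-0.3  0.8 -0. ]
shift units now [ 0.01 -0.01  0.03] norm 0.03 turn 0.0 shift units after turn [np.float64(0.01), np.float64(-0.01), np.float64(0.03)]
```

```bash
J="python3 -m jog"
$J '[[0,0,0,0],[0,0,0,0],[0,0,0,0],[0,0,0,0],[0,0,0,0]]' 0.52 5 | grep -E 'clock|grip'
$J '[[0,0,0,0],[0,0,0,0],[0,0,0,0],[0,0,0,0],[0,0,0,0]]' 0 10 | grep -E 'clock|grip|force'
$J '[[0,0,0,0],[0,0,0,0],[0,0,0,0]]' 0 14
python3 go.py 0.5807 -0.1033 0.028 86.4
```

```text
clock: 3.07
grip_width: 0.682
clock: 3.48
wrist_force: [0.5, -0.4, 1.5]
grip_width: 0.385
clock: 3.73
eef_pos: [0.5807, -0.1038, 0.0296]
eef_rot: [-3.14, 0.1, -0.0]
wrist_force: [0.6, 0.8, 1.3]
grip_width: 0.38
t 3.7333 pos [ 0.5807 -0.1038  0.0296] yline -93.64 grip 35.7 F [0.6 0.8 1.3]
shift units now [ 0.   -0.01  0.04] norm 0.04 turn -0.01 shift units after turn [np.float64(0.0), np.float64(-0.01), np.float64(0.04)]
```

Mount C gave to 35.7 mm, so it is soft. I'll lift it and take it to the slot at (0.584, -0.286).

```bash
J="python3 -m jog"
$J '[[0,0,-0.5,0],[0,0,-0.6,0],[0,0,-0.6,0],[0,0,0,0]]' 0 18 | grep -E 'force|grip'
python3 go.py 0.5839 -0.2861 0.095 76.4
```

```text
wrist_force: [0.7, -0.0, -0.7]
grip_width: 0.379
t 4.0667 pos [ 0.5827 -0.1041  0.1015] yline -93.66 grip 35.6 F [ 0.7 -0.  -0.7]
shift units now [0.32 4.54 0.17] norm 4.55 turn 1.66 shift units after turn [np.float64(1.1), np.float64(4.41), np.float64(0.17)]
```

```bash
J="python3 -m jog"
$J '[[0,0,0,0.55],[0,0,0,0.55],[0,0,0,0.55],[0.2,0.75,0,0],[0.2,0.75,0,0]]' | grep -E 'force|grip'
$J '[[0.2,0.75,0,0],[0.2,0.75,0,0],[0.2,0.75,0,0],[0.1,0.6,0,0],[0,0,0,0]]' | grep -E 'force|grip'
$J '[[0,0,0,0],[0,0,0,0]]' | grep -E 'force|grip'
python3 go.py 0.5839 -0.2861 0.06 76.4
python3 - <<'E'
from h import *
s,im,d=cap('wrist','w2.png'); np.savez('w2.npz',im=im,P=cloud('wrist',s,d))
E
```

```text
wrist_force: [0.7, -0.6, -2.1]
grip_width: 0.38
wrist_force: [-0.2, -0.0, -1.6]
grip_width: 0.376
wrist_force: [-0.2, 0.4, -1.5]
grip_width: 0.378
t 5.0667 pos [ 0.5824 -0.2825  0.0968] yline -103.53 grip 35.5 F [-0.2  0.4 -1.5]
shift units now [0.06 0.08 0.92] norm 0.93 turn 0.01 shift units after turn [np.float64(0.06), np.float64(0.08), np.float64(0.92)]
```

View pics/w2.png

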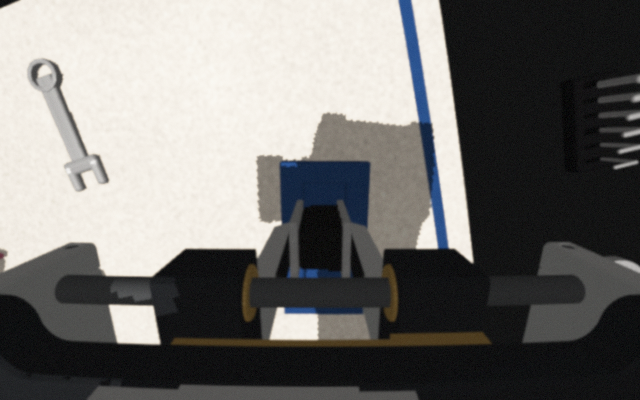

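The wrist view shows the mount held squeezed and upright at (320,235), over the bracket's far slot. I'll check its offset within the grip.

```bash
cat > held.py <<'E'
import sys
from fit import *
# python3 held.py : take wrist pic, print the extent of held mount's top in tool axes (mm)
s,im,d=cap('wrist'); P=cloud('wrist',s,d); M=R.from_rotvec(s['eef_rot']).as_matrix()
Q=(P.reshape(-1,3)-s['eef_pos'])@M*1000
for lo,hi in((-34,-24),(-24,-10)):
    m=(abs(Q[:,0])<30)&(abs(Q[:,1])<17)&(Q[:,2]>lo)&(Q[:,2]<hi); q=Q[m]
    if len(q): print(lo,hi,len(q),'x',np.percentile(q[:,0],[1,5,50,95,99]).round(1),'z',np.percentile(q[:,2],[5,50,95]).round(1))
E
python3 held.py
python3 - <<'E'
from fit import *
z=np.load('w2.npz');P=z['P'];im=z['im'];block(P,im,np.array((.5445,-.2766)),.1,True)
E
```

```text
-34 -24 2658 x [-14.4 -12.4   1.3  14.5  18. ] z [-30.1 -25.8 -24.5]
-24 -10 556 x [-13.4   1.1  14.7  18.1  18.3] z [-23.7 -18.8 -13. ]
block 3912 0.0192 [array([ 545.2, -277.5]), array([ 82.9, 159.7]), np.float64(76.2)]
```

```bash
J="python3 -m jog"
$J '[[0.06,0.09,0,0],[0,0,0.4,0],[0,0,0.5,0],[0,0,0,0],[0,0,0,0]]' | grep -E 'force|grip'
python3 go.py 0.5839 -0.2864 0.0346 76.3
```

```text
wrist_force: [0.9, -0.9, -0.3]
grip_width: 0.378
t 5.5833 pos [ 0.5837 -0.2867  0.061 ] yline -103.5 grip 35.6 F [ 0.9 -0.9 -0.3]
shift units now [ 0.   -0.01  0.66] norm 0.66 turn 0.03 shift units after turn [np.float64(0.0), np.float64(-0.01), np.float64(0.66)]
```

```bash
J="python3 -m jog"
$J '[[0,0,0.2,0],[0,0,0.15,0],[0,0,0.1,0],[0,0,0,0]]' | grep -E 'force|grip|pos'
$J '[[0,0,0.1,0],[0,0,0.08,0],[0,0,0.05,0],[0,0,0,0],[0,0,0,0]]' | grep -E 'force|grip|pos'
python3 go.py 0.5839 -0.2864 0.0346 76.3
```

```text
eef_pos: [0.5838, -0.2871, 0.0428]
wrist_force: [0.1, 0.5, -0.3]
grip_width: 0.381
eef_pos: [0.5843, -0.2874, 0.0343]
wrist_force: [-0.1, -0.4, -0.3]
grip_width: 0.379
t 6.3333 pos [ 0.5843 -0.2874  0.0343] yline -103.54 grip 35.6 F [-0.1 -0.4 -0.3]
shift units now [-0.02 -0.02 -0.01] norm 0.03 turn 0.03 shift units after turn [np.float64(-0.02), np.float64(-0.02), np.float64(-0.01)]
```

```bash
J="python3 -m jog"
$J '[[0,0,0.04,0],[0,0,0,0],[0,0,0,0]]' | grep -E 'force|grip|pos'
$J '[[0,0,0.04,0],[0,0,0,0],[0,0,0,0]]' | grep -E 'force|grip|pos'
```

```text
eef_pos: [0.5848, -0.2875, 0.0338]
wrist_force: [-2.8, 0.8, 13.2]
grip_width: 0.38
eef_pos: [0.5854, -0.2877, 0.0328]
wrist_force: [-2.1, 2.8, 19.4]
grip_width: 0.379
```

It is seated: the contact force rises at the expected height. I'll release, retreat and look.

```bash
J="python3 -m jog"
$J '[[0,0,-0.02,0],[0,0,0,0],[0,0,0,0],[0,0,0,0],[0,0,0,0]]' 0.8 | grep -E 'force|grip|pos'
$J '[[0,0,-0.3,0],[0,0,-0.6,0],[0,0,-0.9,0],[0,0,-0.9,0],[0,0,-0.9,0]]' 1| grep -E 'force|grip|pos'
python3 go.py 0.5468 0.0034 0.2 82.2
python3 - <<'E'
from fit import *
s,im,d=cap('wrist','w3.png'); P=cloud('wrist',s,d); mount(P,im,np.array((.584,-.286))); mount(P,im,np.array((.584,-.286)),zmin=.058)
E
```

```text
eef_pos: [0.584, -0.2873, 0.0317]
wrist_force: [0.6, 0.3, -0.6]
grip_width: 0.695
eef_pos: [0.5838, -0.2873, 0.1783]
wrist_force: [-0.3, 0.2, -0.3]
grip_width: 1.001
t 7.6667 pos [ 0.5838 -0.2873  0.1783] yline -103.55 grip 94.1 F [-0.3  0.2 -0.3]
shift units now [-2.6  -6.85 -0.54] norm 7.35 turn -0.96 shift units after turn [np.float64(-1.9), np.float64(-7.07), np.float64(-0.54)]
mount 1072 [0.0527 0.0604 0.0648] [array([ 584. , -287.3]), array([39.4, 35.9]), np.float64(76.2)]
mount 944 [0.0589 0.0606 0.0648] [array([ 583.9, -287.3]), array([39.2, 36. ]), np.float64(75.9)]
```

Mount C is wedged, 39.4 mm over its cheeks with its top at 65 mm. Next is B.

```bash
J="python3 -m jog"
$J '[[0,0,0,-0.96],[-0.24,-0.9,0,0],[-0.24,-0.9,0,0],[-0.24,-0.9,0,0],[-0.24,-0.9,0,0]]' >/dev/null
$J '[[-0.24,-0.9,0,0],[-0.24,-0.9,0,0],[-0.24,-0.9,0,0],[-0.24,-0.8,0,0],[0,0,0,0]]' >/dev/null
$J '[[0,0,0,0],[0,0,0,0]]' >/dev/null
python3 go.py 0.5468 0.0034 0.029 82.2
python3 - <<'E'
from fit import *
s,im,d=cap('wrist'); P=cloud('wrist',s,d)
for xy in((.523,.107),(.5465,.0037)): mount(P,im,np.array(xy))
block(P,im,np.array((.5695,.281)),.07,False); floor(P,np.array((.5695,.281)))
E
```

```text
t 8.7167 pos [0.5466 0.0038 0.1763] yline -97.79 grip 94.2 F [-1.  -1.5 -0.1]
shift units now [0.   0.01 3.68] norm 3.68 turn 0.0 shift units after turn [np.float64(0.0), np.float64(0.01), np.float64(3.68)]
mount 585 [0.0496 0.0555 0.0597] [array([523.2, 107.6]), array([35.8, 44.2]), np.float64(9.5)]
mount 1041 [0.0524 0.0555 0.0598] [array([546.2,   4.3]), array([43.7, 36.3]), np.float64(82.5)]
block 3662 0.0191 [array([570.6, 280.9]), array([91.5, 89.9]), np.float64(81.2)]
floor 915 0.0045 [array([570.6, 286.2]), array([44.1, 39. ]), np.float64(80.6)]
```

```bash
J="python3 -m jog"
$J '[[0,0,0.9,0],[0,0,0.9,0],[0,0,0.9,0],[0,0,0.6,0],[0,0,0.36,0]]' 1 5 >/dev/null
$J '[[0,0,0,0],[0,0,0,0],[0,0,0,0],[0,0,0,0],[0,0,0,0]]' 0.52 | grep -E 'grip|pos'
$J '[[0,0,0,0],[0,0,0,0],[0,0,0,0],[0,0,0,0],[0,0,0,0]]' 0 10 | grep -E 'grip|pos'
$J '[[0,0,0,0],[0,0,0,0],[0,0,0,0],[0,0,0,0]]' 0 14 | grep -E 'grip|pos'
```

```text
eef_pos: [0.5473, 0.0042, 0.0308]
grip_width: 0.678
eef_pos: [0.5468, 0.0044, 0.0298]
grip_width: 0.379
eef_pos: [0.5468, 0.0045, 0.0298]
grip_width: 0.379
```

B is also soft (35.6 mm). It goes to the other slot.

```bash
J="python3 -m jog"
$J '[[0,0,-0.5,0],[0,0,-0.8,0],[0,0,-0.7,0],[0,0,0,0.5],[0,0,0,0.47]]' 0 18 | grep -E 'force|grip'
python3 go.py 0.5061 -0.2676 0.1 76.3
```

```text
wrist_force: [-0.5, -0.1, -2.5]
grip_width: 0.38
t 10.7667 pos [0.5474 0.0044 0.1112] yline -103.74 grip 35.7 F [-0.5 -0.1 -2.5]
shift units now [0.61 6.85 0.28] norm 6.88 turn -0.01 shift units after turn [np.float64(0.61), np.float64(6.85), np.float64(0.28)]
```

```bash
J="python3 -m jog"
$J '[[0.08,0.8,0,0],[0.08,0.8,0,0],[0.08,0.8,0,0],[0.08,0.8,0,0],[0.08,0.8,0,0]]' >/dev/null
$J '[[0.08,0.8,0,0],[0.08,0.8,0,0],[0.05,0.8,0,0],[0,0.45,0,0],[0,0,0,0]]' >/dev/null
$J '[[0,0,0.4,0],[0,0,0,0],[0,0,0,0]]' | grep -E 'grip'
python3 go.py 0.5061 -0.2676 0.061 76.3; python3 held.py
```

```text
grip_width: 0.378
t 11.85 pos [ 0.5052 -0.2668  0.0929] yline -103.56 grip 35.5 F [ 0.1 -0.2 -0.4]
shift units now [0.03 0.02 0.8 ] norm 0.8 turn 0.02 shift units after turn [np.float64(0.03), np.float64(0.02), np.float64(0.8)]
-34 -24 2592 x [-14.4 -12.5   1.   14.2  17.5] z [-29.8 -25.6 -24.4]
-24 -10 611 x [-13.4  -1.6  14.2  17.8  18. ] z [-23.9 -18.8 -12.5]
```

```bash
J="python3 -m jog"
$J '[[0.03,0.02,0.3,0],[0,0,0.4,0],[0,0,0.1,0],[0,0,0,0]]' | grep -E 'force|grip|pos'
$J '[[0,0,0.2,0],[0,0,0.15,0],[0,0,0.1,0],[0,0,0,0]]' | grep -E 'force|grip|pos'
$J '[[0,0,0.1,0],[0,0,0.06,0],[0,0,0,0],[0,0,0,0]]' | grep -E 'force|grip|pos'
python3 go.py 0.5061 -0.2676 0.0343 76.3
```

```text
eef_pos: [0.5061, -0.2681, 0.0602]
wrist_force: [0.2, 0.1, -0.8]
grip_width: 0.377
eef_pos: [0.5064, -0.2685, 0.0427]
wrist_force: [-0.1, -0.3, -1.1]
grip_width: 0.377
eef_pos: [0.5067, -0.2687, 0.0371]
wrist_force: [-0.2, 0.4, -1.1]
grip_width: 0.378
t 12.9 pos [ 0.5067 -0.2687  0.0371] yline -103.6 grip 35.5 F [-0.2  0.4 -1.1]
shift units now [-0.02 -0.02  0.07] norm 0.08 turn 0.02 shift units after turn [np.float64(-0.02), np.float64(-0.02), np.float64(0.07)]
```

```bash
J="python3 -m jog"
$J '[[0,0,0.07,0],[0,0,0,0],[0,0,0,0]]' | grep -E 'force|grip|pos'
$J '[[0,0,0.04,0],[0,0,0,0],[0,0,0,0]]' | grep -E 'force|grip|pos'
```

```text
eef_pos: [0.5071, -0.2689, 0.0345]
wrist_force: [0.7, 0.6, 1.9]
grip_width: 0.38
eef_pos: [0.5077, -0.269, 0.0337]
wrist_force: [-1.7, 1.6, 13.7]
grip_width: 0.378
```

```bash
J="python3 -m jog"
$J '[[0,0,0.02,0],[0,0,-0.02,0],[0,0,0,0]]' | grep -E 'force|pos'
$J '[[0,0,0,0],[0,0,0,0],[0,0,0,0],[0,0,0,0],[0,0,0,0]]' 0.8 | grep -E 'force|grip|pos'
$J '[[0,0,-0.3,0],[0,0,-0.6,0],[0,0,-0.9,0],[0,0,-0.9,0],[0,0,-0.9,0]]' 1| grep -E 'force|grip'
python3 go.py 0.523 0.1073 0.18 100
python3 - <<'E'
from fit import *
s,im,d=cap('wrist','w4.png'); P=cloud('wrist',s,d)
for xy in((.584,-.286),(.506,-.268)): mount(P,im,np.array(xy))
E
```

```text
eef_pos: [0.5074, -0.2689, 0.0334]
wrist_force: [-0.8, 0.6, 11.1]
eef_pos: [0.5066, -0.2687, 0.0325]
wrist_force: [0.5, -0.1, 0.0]
grip_width: 0.699
wrist_force: [1.0, -0.8, -0.5]
grip_width: 1.0
t 14.4833 pos [ 0.5063 -0.2685  0.1791] yline -103.6 grip 94.0 F [ 1.  -0.8 -0.5]
shift units now [-1.8  -9.23 -0.02] norm 9.41 turn -3.93 shift units after turn [np.float64(2.04), np.float64(-9.18), np.float64(-0.02)]
mount 1275 [0.053  0.0605 0.0647] [array([ 584., -287.]), array([40.5, 36.1]), np.float64(76.5)]
mount 1057 [0.0524 0.0603 0.0648] [array([ 507. , -267.9]), array([40.2, 36. ]), np.float64(74.8)]
```

Both soft mounts are home, with their tops at 65 mm. On to A.

```bash
J="python3 -m jog"
$J '[[-0.18,-0.92,0,0],[-0.18,-0.92,0,0],[-0.18,-0.92,0,0],[-0.18,-0.92,0,0],[-0.18,-0.92,0,0]]' >/dev/null
$J '[[-0.18,-0.92,0,0],[-0.18,-0.92,0,0],[-0.18,-0.92,0,0],[-0.18,-0.92,0,0],[-0.18,-0.92,0,0]]' >/dev/null
$J '[[0,0,0,-0.98],[0,0,0,-0.98],[0,0,0,-0.98],[0,0,0,-0.98],[0,0,0,0]]' >/dev/null
python3 go.py 0.523 0.1073 0.029 100
python3 - <<'E'
from fit import *
s,im,d=cap('wrist'); P=cloud('wrist',s,d)
mount(P,im,np.array((.523,.107)))
block(P,im,np.array((.5695,.281)),.07,False); floor(P,np.array((.5695,.281)))
E
```

```text
t 15.7833 pos [0.5233 0.1059 0.1772] yline -79.77 grip 94.2 F [ 1.   0.2 -0.3]
shift units now [-0.   -0.04  3.71] norm 3.71 turn 0.04 shift units after turn [np.float64(-0.0), np.float64(-0.04), np.float64(3.71)]
mount 996 [0.051  0.0555 0.0598] [array([523.1, 107.5]), array([35.3, 43.6]), np.float64(10.1)]
block 4447 0.0191 [array([570.6, 281.6]), array([90.9, 89.5]), np.float64(80.7)]
floor 1216 0.0043 [array([570.5, 285.2]), array([43.6, 40.5]), np.float64(81.0)]
```

```bash
J="python3 -m jog"
$J '[[0,-0.04,0.9,0],[0,0,0.9,0],[0,0,0.9,0],[0,0,0.6,0],[0,0,0.38,0]]' 1 5 >/dev/null
$J '[[0,0,0,0],[0,0,0,0],[0,0,0,0],[0,0,0,0],[0,0,0,0]]' 0.52 | grep -E 'grip|pos'
$J '[[0,0,0,0],[0,0,0,0],[0,0,0,0],[0,0,0,0],[0,0,0,0]]' 0 10 | grep -E 'grip|pos'
$J '[[0,0,0,0],[0,0,0,0],[0,0,0,0],[0,0,0,0]]' 0 14 | grep -E 'grip|pos'
```

```text
eef_pos: [0.5238, 0.1076, 0.0308]
grip_width: 0.681
eef_pos: [0.5232, 0.1075, 0.0298]
grip_width: 0.46
eef_pos: [0.5232, 0.1075, 0.0298]
grip_width: 0.453
```

A stays at about 43 mm, so it is the firm one. Carry it to the yellow holder.

```bash
J="python3 -m jog"
$J '[[0,0,-0.5,0],[0,0,-0.8,0],[0,0,-0.8,0],[0,0,0,1],[0,0,0,1]]' 0 18 | grep -E 'force|grip'
$J '[[0,0,0,0.6],[0,0,0,0.6],[0,0,0,0]]' | grep -E 'force|grip'
python3 go.py 0.5702 0.2812 0.1 80.9
```

```text
wrist_force: [-0.0, 0.3, -1.9]
grip_width: 0.454
wrist_force: [-0.4, 0.8, -1.5]
grip_width: 0.455
t 18.0833 pos [0.5228 0.1074 0.1134] yline -99.47 grip 42.8 F [-0.4  0.8 -1.5]
shift units now [ 0.45 -4.48  0.34] norm 4.52 turn -0.06 shift units after turn [np.float64(0.48), np.float64(-4.48), np.float64(0.34)]
```

```bash
J="python3 -m jog"
$J '[[0.09,-0.8,0,-0.06],[0.09,-0.8,0,0],[0.09,-0.8,0,0],[0.09,-0.8,0,0],[0.09,-0.8,0,0]]' >/dev/null
$J '[[0.03,-0.48,0,0],[0,0,0.4,0],[0,0,0,0],[0,0,0,0]]' >/dev/null
python3 go.py 0.5702 0.2812 0.061 80.9; python3 held.py
python3 - <<'E'
from fit import *
s,im,d=cap('wrist','w5.png'); P=cloud('wrist',s,d)
block(P,im,np.array((.5695,.281)),.07,False)
E
```

```text
t 18.8333 pos [0.5692 0.2807 0.0966] yline -98.84 grip 43.1 F [-0.3  0.1 -2.2]
shift units now [ 0.02 -0.02  0.89] norm 0.89 turn 0.04 shift units after turn [np.float64(0.02), np.float64(-0.02), np.float64(0.89)]
-34 -24 2385 x [-14.1 -12.4   0.3  12.1  14. ] z [-27.2 -25.3 -24.3]
-24 -10 671 x [-14.7 -11.9  13.5  16.3  17.2] z [-23.9 -19.2 -14.3]
block 3863 0.0192 [array([583.7, 279.9]), array([89.5, 63. ]), np.float64(80.9)]
```

View pics/w5.png

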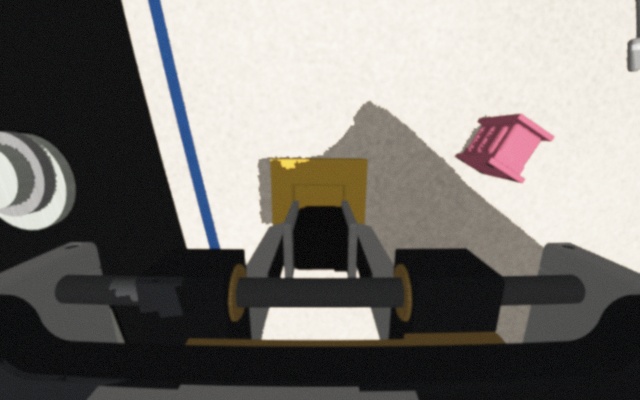

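Firm mount A is held upright at (320,235), aligned over the yellow pocket. Lower it.

```bash
J="python3 -m jog"
$J '[[0.02,-0.01,0.4,0.03],[0,0,0.45,0],[0,0,0,0],[0,0,0,0]]' | grep -E 'force|grip|pos'
$J '[[0,0,0.2,0],[0,0,0.15,0],[0,0,0.1,0],[0,0,0,0]]' | grep -E 'force|grip|pos'
$J '[[0,0,0.1,0],[0,0,0.06,0],[0,0,0,0],[0,0,0,0]]' | grep -E 'force|grip|pos'
python3 go.py 0.5702 0.2812 0.0343 80.8
```

```text
eef_pos: [0.5707, 0.2809, 0.0637]
wrist_force: [0.7, 0.7, -1.3]
grip_width: 0.449
eef_pos: [0.5705, 0.2815, 0.0448]
wrist_force: [-0.6, -0.5, -1.6]
grip_width: 0.454
eef_pos: [0.5708, 0.2817, 0.039]
wrist_force: [-0.4, -0.4, -0.6]
grip_width: 0.453
t 19.9333 pos [0.5708 0.2817 0.039 ] yline -99.1 grip 42.5 F [-0.4 -0.4 -0.6]
shift units now [-0.01  0.02  0.12] norm 0.12 turn 0.02 shift units after turn [np.float64(-0.01), np.float64(0.02), np.float64(0.12)]
```

```bash
J="python3 -m jog"
$J '[[0,0,0.08,0],[0,0,0.03,0],[0,0,0,0],[0,0,0,0]]' | grep -E 'force|grip|pos'
$J '[[0,0,0.03,0],[0,0,0,0],[0,0,0,0]]' | grep -E 'force|grip|pos'
```

```text
eef_pos: [0.571, 0.2819, 0.0349]
wrist_force: [-0.3, -0.2, 1.6]
grip_width: 0.456
eef_pos: [0.5713, 0.2818, 0.0346]
wrist_force: [-4.0, -3.9, 15.9]
grip_width: 0.452
```

```bash
J="python3 -m jog"
$J '[[0,0,0,0],[0,0,0,0],[0,0,0,0],[0,0,0,0],[0,0,0,0]]' 0.8 | grep -E 'force|grip|pos'
$J '[[0,0,-0.3,0],[0,0,-0.6,0],[0,0,-0.9,0],[0,0,-0.9,0],[0,0,-0.9,0]]' 1| grep -E 'force|grip'
$J '[[-0.9,0,-0.2,0],[-0.9,0,-0.2,0],[-0.9,0,0,0],[0,0,0,0],[0,0,0,0]]'| grep -E 'pos|grip'
python3 - <<'E'
from fit import *
s,im,d=cap('wrist','w6.png'); P=cloud('wrist',s,d); mount(P,im,np.array((.571,.2815)))
s,im,d=cap('top','top2.png'); P=cloud('top',s,d)
for xy in((.571,.2815),(.584,-.286),(.506,-.268)): mount(P,im,np.array(xy))
E
```

```text
eef_pos: [0.5707, 0.2817, 0.0333]
wrist_force: [-1.1, -0.5, 0.3]
grip_width: 0.769
wrist_force: [0.6, 0.2, 0.0]
grip_width: 0.998
eef_pos: [0.463, 0.2995, 0.1951]
grip_width: 0.998
mount 1310 [0.053  0.0603 0.0647] [array([570.4, 282.6]), array([44.6, 34.9]), np.float64(80.9)]
mount 361 [0.0517 0.0606 0.0652] [array([568.7, 282.1]), array([45.3, 36.5]), np.float64(80.8)]
mount 343 [0.0515 0.0604 0.0655] [array([ 582.2, -287.7]), array([42.8, 35.6]), np.float64(77.9)]
mount 375 [0.0527 0.0611 0.066 ] [array([ 507.1, -268.3]), array([42. , 36.6]), np.float64(76.5)]
```

View pics/top2.png

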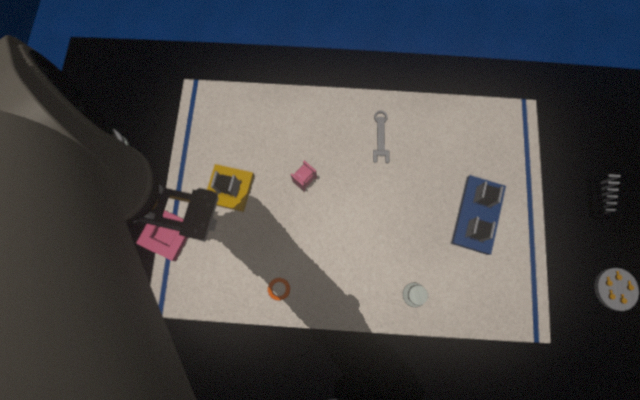

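All three mounts stand home: A in the yellow holder at (226,184), C and B in the bracket at (488,193) and (482,230). The spanner, flange, ring and pink decoys look unmoved, and the gripper is clear. Handing in.

```bash
python3 -c "
from plant import order,r
print(order.finish_job(), r.sense()['clock'])"
```

```text
the job is handed in; nothing more can be done
the job is handed in; nothing more can be done
```

The job is handed in. By my last checks, all three mounts are fully home and upright, and the gripper is open and clear of everything.

- **Which is which:** I set the grip to 14 N for feeling and 18 N for carrying. Going by position, I called them A, B and C, and the images don't show whether these match your mount_a, mount_b and mount_c. B (middle) and C (beside the bracket) both gave to about 36 mm, so they are soft. A (nearest the holder) stayed at about 43 mm, so it is the firm one.
- **Placing:** I kept C, then B, squeezed while fitting them in the two bracket slots. A went into the yellow holder's pocket last. I lowered each one until the wrist force rose at the expected height (11–19 N), then released it.
- **Last checks:**
  - All three tops are at about 65 mm, which puts the undersides 5 mm above the bench.
  - The soft pair measured about 40 mm over the cheeks from the wrist camera. The coarser top camera read 42–43 mm.
  - The spanner, flange, clamp ring and pink look-alikes look unmoved in the final top view. I compared these by eye and did not re-measure them.
- **Time:** the job took about 21 s of the 72 s allowed.

No check failed.

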